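# Pin the shutter slide to its cylinder fork

## Task

Couple the exposure shutter to its air cylinder: push the blue slide fully home by its black knob, so that its brass eye lies between the two ears of the steel fork, then put the red-knobbed pin down through both ears and the eye until its collar sits on the fork, and let go. Leave the short black-knobbed pin in the rack.

Things in the scene. Friction and masses are not known exactly. Their poses are not given: they have to be found in the camera images.
- red_pin: the right pin, upright in one of two holes of a grey rack (top at 52 mm). Origin: its nose, 14 mm above the worktop in the rack; z up along the pin. Steel shank 12 mm thick (tapering to 6 mm over the lowest 8 mm) and 38 mm long; then a steel collar 42 mm wide, 4 mm thick; then the round red knob to grip, 22 mm wide, 46 to 72 mm above the origin. 60 to 110 g. Lift it 40 mm to clear the rack.
- black_pin: the wrong pin, in the rack's other hole about 80 mm from the red one: same collar and same knob shape, but black, and a shank of only 18 mm, too short for the job. Origin: its nose, 34 mm above the worktop. The pins stand in a row along the rack (56 x 130 mm) and may have changed places.
- shutter_drive: fixed unit on a base plate 74 x 200 mm. Origin: on the worktop under the common axis of the two ears' holes; z up, +y from slide to fork and cylinder. Steel ears: level plates, x +-23, y -23 to +29 mm, vertical holes 26 mm wide; lower ear 22 to 30, upper 44 to 52 mm above the worktop. Brass eye, same hole, 33 to 41 mm up, concentric when the slide is home. Cylinder (y over 48) is under 55 mm high.
- slide_knob (a point): grip point on the axis of the blue slide's round black knob, 71.5 mm above the worktop; the knob is 22 mm wide from 57 to 85 mm up. The slide moves only along the drive's y axis, needs a push of about 3 N and stays where left. Home is a firm stop with this point at x = 0, y = -62 mm in the drive's frame; at the start it is 22 to 42 mm short of that (y = -84 to -104 mm).
Mind the look-alikes: they are no part of the job. Leave any green look-alike of the red_pin alone.

How it is judged:
By the outcome, as a careful person would: the job done as asked, in the order asked, and still so for the second after the job is handed in, with the robot touching nothing.
It also fails if it takes over 45 s, if anything falls off the work surface, if the arm or the gripper's body presses on something with over 40 N, if the wrist force passes 120 N, or if a joint passes its speed limit or range.

## Robot

A 6-joint arm with a two-finger parallel gripper is mounted at the origin on a cart in front of the work surface, level with it; the furniture and walls round the work are solid. World frame = base frame: x ahead of the robot, y to its left, z up, the work surface at z = 0. Lengths are in m, angles in rad, forces in N, time in s.
With the tool pointing down it reaches from about 0.375 to 0.75 m from the base axis. Payload 9 kg.
Tool frame: the origin (TCP) lies on the centre line of the jaws, within the pads' length; the fingertips stand 19 mm ahead of it and the grasp point (between the pads) is the TCP (ctrl.finger_overhang is the distance from the TCP to the fingertips, in m); z points along the fingers, y is the line along which they close (so a half turn about z gives the same grasp; the last joint's range is limited). The gripper opens to 85 mm and grips with 20 to 120 N. Pads are 22 mm wide; open, the fingers measure 114 mm over their backs; the gripper's body (76 mm by 85 mm) begins 54 mm behind the grasp point. The pads swing forward as they close: fully open they stand 13 mm farther back than shut.
Start: joints at [1.034, 0.104, 0.097, 1.564, 0, 1.353], TCP at [0.188, 0.57, 0.25] pointing down, gripper open.
Joint ranges: [-2.99, 2.99], [-0.84, 1.86], [-1.1, 1.16], [-1.84, 2.11], [-1.51, 1.56], [-3.14, 3.14]. Speed limits (rad/s): [2.22, 2.22, 2.57, 3.14, 3.14, 3.14].

## Interface

Orientations are given as [roll, pitch, yaw] about the fixed x, y, z axes, in that order (R = Rz(yaw) Ry(pitch) Rx(roll)).
In Python, from station import ctrl gives the robot as it stands.
- The arm moves only by the shell command python3 -m pendant 'ROWS' [OPENING] [FORCE]. ROWS is JSON, a list of rows, each an object of numbers: "dx", "dy", "dz": the shift along the tool's x, y, z in mm; "twist": the turn about the tool's z in degrees. In form: [{"dx": .., "dy": .., "dz": .., "twist": ..}, ...]. A call has 1 to 5 rows; each row is the pose to reach, as a shift and turn from the pose commanded when the call began, along the tool's axes at that moment; what a row does not reach only later rows make up. A row lasts 1/12 s, in which the tool goes at most 41.7 mm and 7.16 degrees, less where a joint would pass 70% of its speed; a pose out of reach is approached as far as the arm can. A call with a gripper value outside its range is refused whole. OPENING is the opening, from -1 (shut) to 1 (fully open), so that 0 is half open, set as the call begins (- or left out, the last holds). The fingers move at their own pace and stop on an object; FORCE is the grip in N (left out, the last holds). Time passes only in rows, so rows that repeat a pose let the fingers close. It gives the time, the measured TCP pose, the force, the opening and the grip force at its end, in the units of the state.
- ctrl.read_state(): the state, without advancing time (a new reading comes with each control period).
- ctrl.snapshot(name): name is "scene" or "top" or "wrist"; returns the picture (400x640x3 uint8, red, green, blue); there is no depth.
- ctrl.calibration(name): a dict with "fx", "fy", "cx", "cy" (pixels), "T" (4x4, takes a point from camera to world coordinates); the wrist camera has in their place "tool_from_camera" (4x4, takes a point from camera to tool coordinates, whose origin is the TCP and whose axes are the flange's). Camera axes: x right, y down, z forward; pixel columns grow to the right and rows downward; lengths in m; the calibration is good to about 2 mm. The wrist camera is an equidistant fisheye: a pixel r from the principal point sees the ray r / f radians off the axis. A picture is of the moment at which its call begins: read the wrist's pose just before it. calibration takes no time and is no camera call.
- ctrl.sign_off(): hands the job in; it is judged then, once.
Trained networks look in the newest picture that a camera, given by its name, has taken for a name from the list of things; names that differ only in an ending like _2 or _b are one class to them, and where a whole thing is asked for, a point or a joint stands for the part that bears it (a point fixed in the world has none). Each returns a list of dicts, best first, with "score" (0 to 1); they miss things now and then, are a little off and sometimes report something else, mostly with a low value. They report only what shows in the picture. A call takes as long as a camera call. They do not tell look-alikes from the thing itself.
- ctrl.boxes_of(camera, name): "box" ([left, top, right, bottom] in pixels, round what is visible of it).
The state is a dict: "time": time; "joint_positions": joint angles; "joint_vel": joint speeds; "tau": joint torques, N m; "ee_pos": TCP position; "tcp_rot": TCP orientation; "ft_force": force on the tool from outside, world axes, zero at the start; "wrist_torque": the same for the moment, N m; "width": finger opening in m; "grip_force": force on a finger pad.
Only numpy, scipy, OpenCV 4.12 (cv2) and the standard library are available. Lean on these libraries where they do the work, as an engineer would, in place of code of your own. Each camera call takes 0.05 s, during which the arm holds its last target. There are 200 camera calls.

## Working session

There is one attempt and no reset: what is moved stays moved. The work goes in short steps, Python scripts to look and compute and a shell command to move; the robot and the scene stay as the last step left them, time stands still between calls to the robot, and variables do not carry over. Pictures are saved under pics/ and viewed, at most 11 in all, crops included, and the job is handed in when it is done.

```bash
ls; mkdir -p pics
cat > h.py <<'E'
from station import ctrl
import numpy as np, cv2
def snap(c,n):
    im=ctrl.snapshot(c); cv2.imwrite(f'pics/{n}.png',im[:,:,::-1]); return im
def ray(c,u,v,st=None):
    k=ctrl.calibration(c)
    x=(u-k['cx'])/k['fx']; y=(v-k['cy'])/k['fy']
    if c=='wrist':
        r=np.hypot(x,y); d=np.array([x/r*np.sin(r),y/r*np.sin(r),np.cos(r)]) if r>1e-9 else np.array([0,0,1.])
        T=tool(st)@np.array(k['tool_from_camera'])
    else: d=np.array([x,y,1.]); T=np.array(k['T'])
    return T[:3,3],T[:3,:3]@d
def tool(st):
    from scipy.spatial.transform import Rotation as R
    T=np.eye(4); T[:3,:3]=R.from_euler('xyz',st['tcp_rot']).as_matrix(); T[:3,3]=st['ee_pos']; return T
def at(c,u,v,z,st=None):
    o,d=ray(c,u,v,st); return o+d*(z-o[2])/d[2]
E
python3 - <<'E'
from h import *
a=snap('top','top'); b=snap('scene','scene')
cv2.imwrite('pics/both.png',cv2.resize(np.vstack([a,b]),(480,600))[:,:,::-1])
print({k:np.round(v,3) for k,v in ctrl.read_state().items()})
for c in('top','scene'):
    print(c,ctrl.calibration(c))
    for n in('red_pin','black_pin','shutter_drive','slide_knob'):
        print(n,[(np.round(x['box'],0),round(x['score'],2)) for x in ctrl.boxes_of(c,n)[:4]])
E
```

```text
pics
{'time': np.float64(0.1), 'joint_positions': array([1.034, 0.105, 0.097, 1.564, 0.   , 1.353]), 'joint_vel': array([ 0.   , -0.   ,  0.002, -0.001, -0.001,  0.   ]), 'tau': array([ 7.0000e-03, -5.5820e+01,  5.0472e+01,  1.3000e-02, -0.0000e+00,
       -0.0000e+00]), 'ee_pos': array([0.188, 0.57 , 0.25 ]), 'tcp_rot': array([-3.14 , -0.   ,  2.823]), 'ft_force': array([-0.584, -0.888, -0.102]), 'wrist_torque': array([0.005, 0.03 , 0.027]), 'grip_force': np.float64(0.0), 'width': np.float64(0.085)}
top {'fx': 401.510060802456, 'fy': 401.510060802456, 'cx': 326.6039907920388, 'cy': 202.12079375154636, 'T': array([[ 3.21250408e-03, -9.96131764e-01,  8.78133706e-02,
         4.11849771e-01],
       [-9.99677019e-01, -9.85288684e-04,  2.53946424e-02,
        -1.92811300e-01],
       [-2.52098884e-02, -8.78665889e-02, -9.95813197e-01,
         9.28092179e-01],
       [ 0.00000000e+00,  0.00000000e+00,  0.00000000e+00,
         1.00000000e+00]])}
red_pin [(array([290., 235., 314., 255.]), 0.63), (array([332., 220., 349., 239.]), 0.56)]
black_pin [(array([370., 223., 384., 240.]), 0.84)]
shutter_drive [(array([287., 143., 397., 178.]), 0.77)]
slide_knob [(array([331., 148., 398., 168.]), 0.89)]
scene {'fx': 471.38497433123206, 'fy': 471.38497433123206, 'cx': 323.184093342724, 'cy': 199.36282044990529, 'T': array([[-0.79649704, -0.34925244,  0.4935739 ,  0.09540165],
       [-0.60424958,  0.48919354, -0.62894525,  0.3769379 ],
       [-0.0217925 , -0.79919485, -0.60067685,  0.59324573],
       [ 0.        ,  0.        ,  0.        ,  1.        ]])}
red_pin [(array([356., 239., 379., 271.]), 0.9), (array([366., 199., 391., 228.]), 0.84)]
black_pin [(array([388., 183., 412., 204.]), 0.66)]
shutter_drive [(array([256., 156., 351., 237.]), 0.93), (array([296., 154., 348., 201.]), 0.25)]
slide_knob [(array([295., 152., 349., 199.]), 0.56)]
```

View pics/top.png

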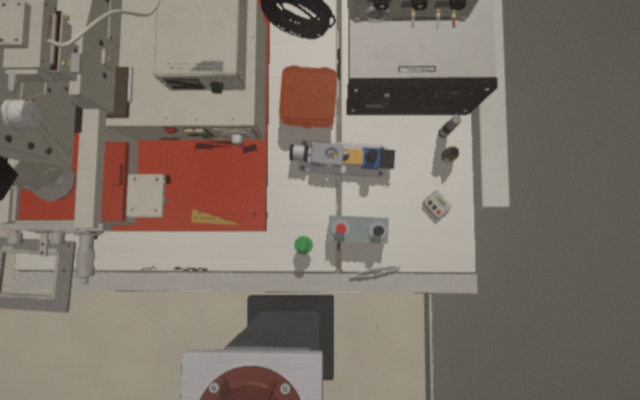

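View pics/scene.png

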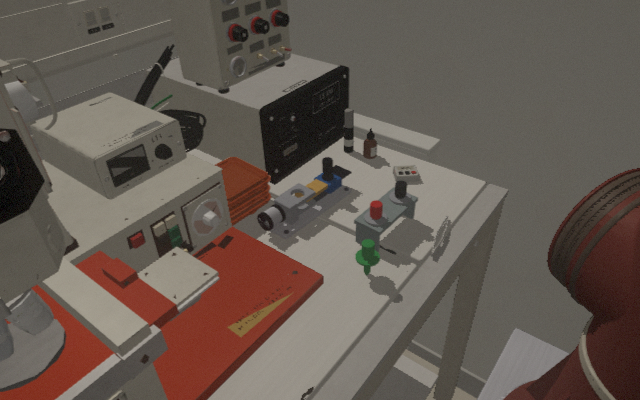

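The top view shows the red pin at about (341,229), the black pin at (377,231), the green look-alike at (303,245), the slide knob near (371,156) and the fork near (325,154). The cylinder is on the left, so drive +y points roughly along world +y.

Run:
```python
from h import *
a=cv2.imread('pics/top.png'); 
cv2.imwrite('pics/crop.png',cv2.resize(a[130:260,280:410],(780,780),interpolation=cv2.INTER_CUBIC)[:600])
p=at('top',341,228.5,.086);print('red',p)
print('black',at('top',377,231,.086))
k=at('top',371,155.5,.085);print('knob',k)
print('base corners',[at('top',*q,.0).round(3) for q in((300,175),(388,178))])
s=ctrl.read_state();T=tool(s);print(T.round(3))
for z,n in((p,'p'),(k,'k')): print(n,(np.linalg.inv(T)@np.r_[z,1])[:3].round(4)*1000)
```

```text
red [ 0.43073526 -0.20164238  0.086     ]
black [ 0.42572832 -0.27670399  0.086     ]
knob [ 0.58571701 -0.26533905  0.085     ]
base corners [array([ 0.557, -0.107,  0.   ]), array([ 0.55 , -0.312,  0.   ])]
[[-0.95   0.313  0.     0.188]
 [ 0.313  0.95   0.     0.57 ]
 [-0.     0.    -1.     0.25 ]
 [ 0.     0.     0.     1.   ]]
p [-472.3 -656.5  164.3]
k [-639.4 -668.4  165.3]
```

View pics/crop.png

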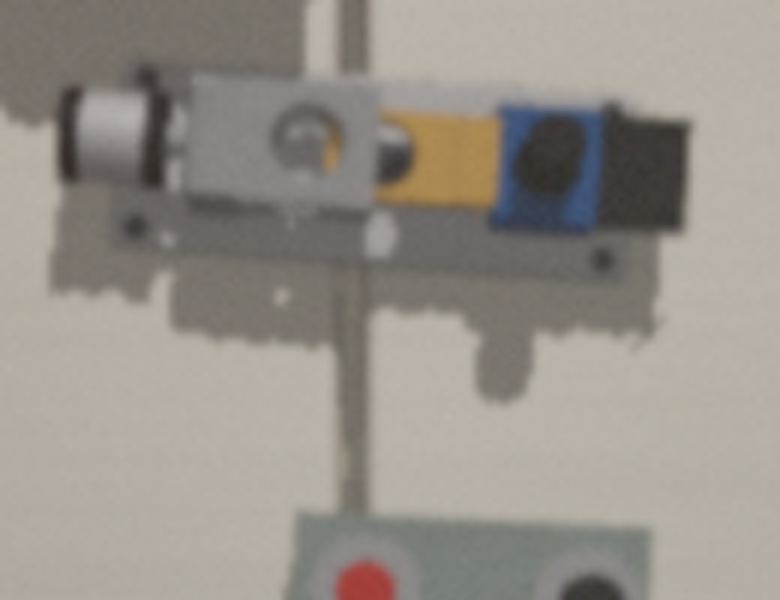

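The crop shows the fork hole at about top px (331,154), with the slide short of home. Before moving I check the tall machine between the tool and the work.

Run:
```python
from h import *
def tri(a,b):
    o1,d1=ray('top',*a);o2,d2=ray('scene',*b)
    A=np.c_[d1,-d2];t,*_=np.linalg.lstsq(A,o2-o1,rcond=None)
    p,q=o1+d1*t[0],o2+d2*t[1];return ((p+q)/2).round(3),np.linalg.norm(p-q).round(3)
for n,a,b in(('red',(341,228.5),(376,207)),('beam near',(88,235),(150,352)),('beam far',(95,112),(58,283)),('disc',(50,185),(35,350)),('blackhead',(5,178),(5,120))):
    print(n,tri(a,b))
print('hole',at('top',331.2,153.7,.052))
s=ctrl.read_state();snap('wrist','w0');print(ctrl.calibration('wrist'))
```

```text
red (array([ 0.431, -0.202,  0.075]), np.float64(0.001))
beam near (array([0.413, 0.263, 0.197]), np.float64(0.007))
beam far (array([0.642, 0.267, 0.162]), np.float64(0.043))
disc (array([0.503, 0.332, 0.204]), np.float64(0.011))
blackhead (array([0.495, 0.256, 0.418]), np.float64(0.025))
hole [ 0.59673965 -0.18030307  0.052     ]
{'fx': 309.70691628693146, 'fy': 309.70691628693146, 'cx': 319.9728669481167, 'cy': 197.11636477107368, 'tool_from_camera': array([[ 7.21604334e-04, -9.45995294e-01, -3.24179555e-01,
         8.24277468e-02],
       [ 9.99999740e-01,  6.85499496e-04,  2.25568975e-04,
         4.99714549e-04],
       [ 8.83773280e-06, -3.24179633e-01,  9.45995542e-01,
        -1.24943117e-01],
       [ 0.00000000e+00,  0.00000000e+00,  0.00000000e+00,
         1.00000000e+00]])}
```

View pics/w0.png

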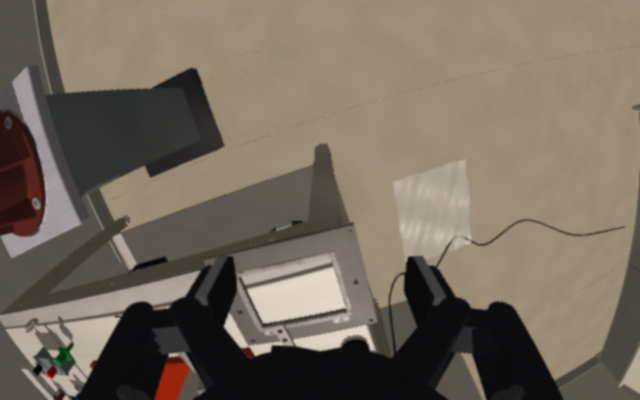

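The wrist view shows the left front of the bench with the floor in front of it. The machine's front end is at x≈0.41, so I pass in front of it at a small radius.

```bash
python3 -m pendant '[{"dx":-16,"dy":-39,"twist":-6},{"dx":-31,"dy":-78,"twist":-12},{"dx":-46,"dy":-117,"twist":-18.25},{"dx":-61,"dy":-155,"twist":-18.25},{"dx":-76,"dy":-194,"twist":-18.25}]' 0.4 30
```

```text
schema error: expected keys dx, dy, dz, twist
```

```bash
python3 -m pendant '[{"dx":-16,"dy":-39,"dz":0,"twist":-6},{"dx":-31,"dy":-78,"dz":0,"twist":-12},{"dx":-46,"dy":-117,"dz":0,"twist":-18.25},{"dx":-61,"dy":-155,"dz":0,"twist":-18.25},{"dx":-76,"dy":-194,"dz":0,"twist":-18.25}]' 0.4 30
```

```text
time: 0.97
ee_pos: [0.199, 0.3603, 0.2499]
tcp_rot: [3.142, 0.0, -3.14]
ft_force: [0.6, -1.2, 1.4]
width: 0.0598
grip_force: 0.0
```

```bash
python3 -m pendant '[{"dx":-26,"dy":-28,"dz":0,"twist":0},{"dx":-52,"dy":-56,"dz":0,"twist":0},{"dx":-78,"dy":-84,"dz":0,"twist":0},{"dx":-104,"dy":-112,"dz":0,"twist":0},{"dx":-131,"dy":-140,"dz":0,"twist":0}]' && python3 -m pendant '[{"dx":-10,"dy":-40,"dz":0,"twist":0},{"dx":-20,"dy":-80,"dz":0,"twist":0},{"dx":-30,"dy":-120,"dz":0,"twist":0},{"dx":-40,"dy":-160,"dz":0,"twist":0},{"dx":-50,"dy":-200,"dz":0,"twist":0}]'
```

```text
time: 1.38
ee_pos: [0.3312, 0.2203, 0.2507]
tcp_rot: [3.141, 0.001, 3.142]
ft_force: [1.2, 1.4, -0.5]
width: 0.0598
grip_force: 0.0
time: 1.8
ee_pos: [0.3804, 0.0197, 0.2507]
tcp_rot: [-3.141, 0.001, 3.141]
ft_force: [1.6, 1.1, 0.5]
width: 0.06
grip_force: 0.0
```

```bash
python3 -m pendant '[{"dx":-20,"dy":-35,"dz":0,"twist":0},{"dx":-40,"dy":-70,"dz":0,"twist":0},{"dx":-60,"dy":-105,"dz":0,"twist":0},{"dx":-80,"dy":-140,"dz":0,"twist":0},{"dx":-100,"dy":-175,"dz":0,"twist":0}]' && python3 -m pendant '[{"dx":-20,"dy":-30,"dz":0,"twist":0},{"dx":-40,"dy":-60,"dz":0,"twist":0},{"dx":-40,"dy":-60,"dz":0,"twist":0},{"dx":-40,"dy":-60,"dz":0,"twist":0}]'
python3 - <<'E'
from h import *
s=ctrl.read_state();snap('wrist','w1')
print(s['ee_pos'],s['tcp_rot'])
for n in('red_pin','slide_knob','shutter_drive','black_pin'):
    print(n,[(np.round(x['box'],0),round(x['score'],2)) for x in ctrl.boxes_of('wrist',n)[:4]])
E
```

```text
time: 2.22
ee_pos: [0.4809, -0.1554, 0.2503]
tcp_rot: [-3.141, 0.001, 3.141]
ft_force: [0.3, 1.3, 1.1]
width: 0.0597
grip_force: 0.0
time: 2.55
ee_pos: [0.5203, -0.2144, 0.2488]
tcp_rot: [3.14, -0.002, 3.14]
ft_force: [-0.7, 0.7, -0.3]
width: 0.0595
grip_force: 0.0
[ 0.52030204 -0.21439956  0.24879033] [ 3.13990281e+00 -2.13822635e-03  3.13950012e+00]
red_pin [(array([392.,  43., 426.,  79.]), 0.72), (array([312.,  70., 355., 108.]), 0.59)]
slide_knob [(array([230., 204., 341., 255.]), 0.9)]
shutter_drive [(array([229., 190., 425., 259.]), 0.61)]
black_pin [(array([235.,  66., 275., 106.]), 0.55)]
```

View pics/w1.png

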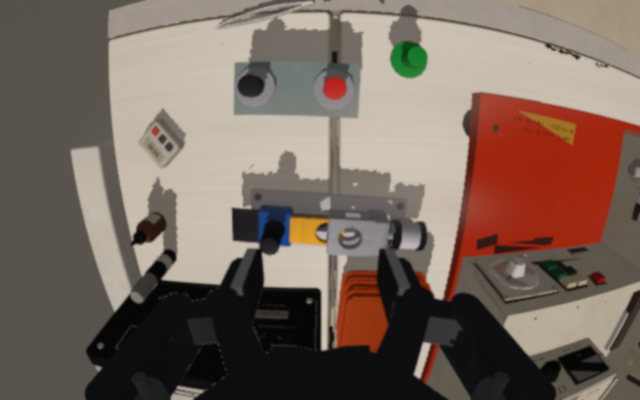

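The wrist view shows the fork hole at about (350,236), the slide knob top at (271,242), the red pin top at (335,89), black at (250,85) and green at (409,58). I refine these by segmentation.

```bash
cat > m.py <<'E'
from h import *
im=cv2.imread('pics/w1.png'); s=dict(ee_pos=[ 0.52030204,-0.21439956,0.24879033],tcp_rot=[3.13990281,-2.13822635e-03,3.1395])
def blob(m,x0,y0,x1,y1):
    k=np.zeros_like(m);k[y0:y1,x0:x1]=m[y0:y1,x0:x1]
    n,l,st,c=cv2.connectedComponentsWithStats(k.astype(np.uint8));i=1+st[1:,4].argmax();return c[i],st[i]
f=im.astype(int);b,g,r=f[...,0],f[...,1],f[...,2]
red,st=blob((r>130)&(g<90)&(b<90),310,65,360,115);print(red,st)
kn,st=blob((f.max(2)<55),255,215,290,258);print(kn,st)
print('red',at('wrist',*red,.084,s))
print('knobtop',at('wrist',271,243,.085,s))
print('hole',at('wrist',350,236.5,.052,s))
for q in((257,197),(400,206)):print('base',at('wrist',*q,.01,s))
cv2.imwrite('pics/w1c.png',cv2.resize(im[185:265,225:435],(798,304),interpolation=cv2.INTER_CUBIC))
E
python3 m.py
```

```text
[334.39709443  88.02179177] [323  77  24  23 413]
[270.47641509 237.12735849] [255 219  29  39 636]
red [ 0.4311569  -0.20059607  0.084     ]
knobtop [ 0.58758428 -0.26571     0.085     ]
hole [ 0.59602539 -0.1792416   0.052     ]
base [ 0.56177219 -0.29312867  0.01      ]
base [ 0.57430666 -0.11123237  0.01      ]
```

View pics/w1c.png

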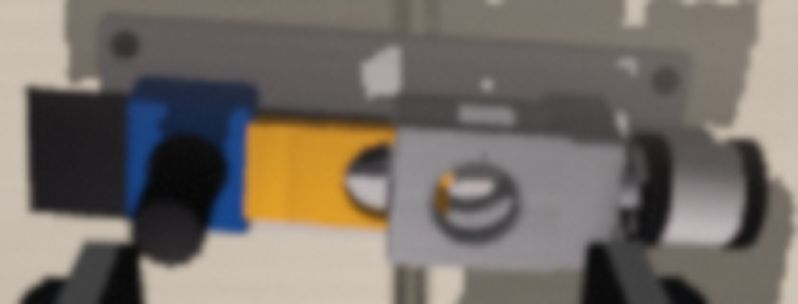

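Run:
```python
from m import *
h=at('wrist',350.3,238.4,.052,s);k=at('wrist',269.2,246.5,.085,s);k2=at('wrist',225+190/3.8,185+165/3.8,.057,s)
y=(np.array([.0125,.182])/np.hypot(.0125,.182));x=np.array([y[1],-y[0]])
print(h,k,k2)
for q in(k,k2):print((q-h)[:2]@x,(q-h)[:2]@y)
print(h[:2]-.062*y, h[:2]-.062*y-np.array(s['ee_pos'])[:2])
```

```text
[334.39709443  88.02179177] [323  77  24  23 413]
[270.47641509 237.12735849] [255 219  29  39 636]
red [ 0.4311569  -0.20059607  0.084     ]
knobtop [ 0.58758428 -0.26571     0.085     ]
hole [ 0.59602539 -0.1792416   0.052     ]
base [ 0.56177219 -0.29312867  0.01      ]
base [ 0.57430666 -0.11123237  0.01      ]
[ 0.59849396 -0.17879776  0.052     ] [ 0.59181367 -0.26793935  0.085     ] [ 0.58339827 -0.26488563  0.057     ]
-0.000556616903211552 -0.08938982529058545
-0.009161482517411968 -0.08691990412388188
[ 0.59424573 -0.24065204] [ 0.07394369 -0.02625248]
```

```bash
python3 -m pendant '[{"dx":-30,"dy":-22,"dz":0,"twist":4},{"dx":-60,"dy":-44,"dz":20,"twist":4},{"dx":-71,"dy":-53,"dz":50,"twist":4},{"dx":-71,"dy":-53,"dz":85,"twist":4},{"dx":-71,"dy":-53,"dz":100,"twist":4}]' 0.4 30
python3 - <<'E'
from h import *
s=ctrl.read_state();snap('wrist','w2')
print(s['ee_pos'],s['tcp_rot'])
im=cv2.imread('pics/w2.png');cv2.imwrite('pics/w2c.png',im[120:400,120:520])
E
```

```text
time: 3.22
ee_pos: [0.5902, -0.2649, 0.1458]
tcp_rot: [3.139, -0.004, 3.072]
ft_force: [-0.6, 1.2, -1.4]
width: 0.0597
grip_force: 0.0
[ 0.59023124 -0.26494208  0.1458273 ] [ 3.13924736 -0.0036045   3.07210497]
```

View pics/w2c.png

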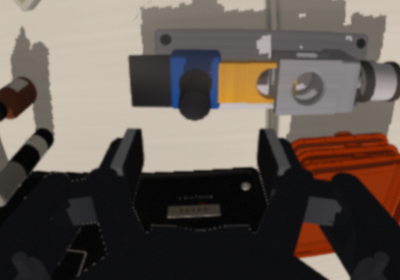

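The knob top sits at (315,226) between the fingertips and the fork hole is at (425,208).

Run:
```python
from h import *
s=dict(ee_pos=[0.5902,-0.2649,.1458],tcp_rot=[3.13924736,-0.0036045,3.07210497])
k=at('wrist',315,226,.085,s);h=at('wrist',425,208,.052,s);b1=at('wrist',283,158,.01,s);b2=at('wrist',481,163,.01,s)
print(k,h,b1,b2,np.degrees(np.arctan2((b2-b1)[0],(b2-b1)[1])))
print((np.linalg.inv(tool(s))@np.r_[k,1])*1000,(np.linalg.inv(tool(s))@np.r_[h,1])*1000)
```

```text
[ 0.59114174 -0.26781612  0.085     ] [ 0.59730659 -0.18199731  0.052     ] [ 0.55902567 -0.29409714  0.01      ] [ 0.57330263 -0.11037246  0.01      ] 4.443434707874761
[  -1.36108774   -2.98626668   60.78865242 1000.        ] [  -1.67144625   82.9758424    93.98944562 1000.        ]
```

```bash
python3 -m pendant '[{"dx":-1,"dy":-2,"dz":25,"twist":0},{"dx":-1,"dy":-2,"dz":50,"twist":0},{"dx":-1,"dy":-2,"dz":71,"twist":0},{"dx":-1,"dy":-2,"dz":71,"twist":0},{"dx":-1,"dy":-2,"dz":71,"twist":0}]' && python3 -m pendant '[{"dx":0,"dy":0,"dz":0,"twist":0},{"dx":0,"dy":0,"dz":0,"twist":0},{"dx":0,"dy":0,"dz":0,"twist":0},{"dx":0,"dy":0,"dz":0,"twist":0},{"dx":0,"dy":0,"dz":0,"twist":0}]' -1 25
```

```text
time: 3.68
ee_pos: [0.5918, -0.2676, 0.0802]
tcp_rot: [3.141, -0.0, 3.072]
ft_force: [0.7, 0.1, 0.6]
width: 0.0598
grip_force: 0.0
time: 4.1
ee_pos: [0.593, -0.2689, 0.0815]
tcp_rot: [-3.14, 0.003, 3.072]
ft_force: [-0.4, 0.9, 6.5]
width: 0.021
grip_force: 24.3
```

Gripped. Now I push the slide along +y.

```bash
python3 -m pendant '[{"dx":0,"dy":5,"dz":-2,"twist":0},{"dx":0,"dy":10,"dz":-2,"twist":0},{"dx":0,"dy":15,"dz":-2,"twist":0},{"dx":0,"dy":20,"dz":-2,"twist":0},{"dx":0,"dy":23,"dz":-2,"twist":0}]' && python3 -m pendant '[{"dx":0,"dy":2,"dz":0,"twist":0},{"dx":0,"dy":4,"dz":0,"twist":0},{"dx":0,"dy":6,"dz":0,"twist":0},{"dx":0,"dy":6,"dz":0,"twist":0}]'
```

```text
time: 4.52
ee_pos: [0.5947, -0.2453, 0.0816]
tcp_rot: [-3.141, 0.002, 3.072]
ft_force: [5.7, -3.9, -6.7]
width: 0.0211
grip_force: 26.3
time: 4.85
ee_pos: [0.5948, -0.2441, 0.0818]
tcp_rot: [-3.133, 0.002, 3.069]
ft_force: [3.9, -23.8, -13.6]
width: 0.0208
grip_force: 26.7
```

Firm stop at about 24 N, so the slide is home. Release and lift.

```bash
python3 -m pendant '[{"dx":0,"dy":-3,"dz":0,"twist":0},{"dx":0,"dy":-3,"dz":0,"twist":0},{"dx":0,"dy":-3,"dz":0,"twist":0}]' 0.0 && python3 -m pendant '[{"dx":0,"dy":0,"dz":-30,"twist":0},{"dx":0,"dy":0,"dz":-65,"twist":0},{"dx":30,"dy":0,"dz":-100,"twist":0},{"dx":65,"dy":0,"dz":-130,"twist":0},{"dx":65,"dy":0,"dz":-130,"twist":0}]'
python3 - <<'E'
from h import *
s=ctrl.read_state();im=snap('wrist','w3')
print(s['ee_pos'],s['tcp_rot'])
cv2.imwrite('pics/w3c.png',cv2.resize(im[40:290,200:450],(600,600),interpolation=cv2.INTER_CUBIC)[:,:,::-1])
E
```

```text
time: 5.1
ee_pos: [0.594, -0.2422, 0.0817]
tcp_rot: [3.141, 0.0, 3.071]
ft_force: [0.7, 0.3, -0.4]
width: 0.0429
grip_force: 0.0
time: 5.52
ee_pos: [0.5281, -0.2379, 0.2173]
tcp_rot: [-3.138, 0.005, 3.072]
ft_force: [-0.5, 0.7, 1.5]
width: 0.0426
grip_force: 0.0
[ 0.52814145 -0.23787237  0.21733122] [-3.13841788  0.00462758  3.07194663]
```

View pics/w3c.png

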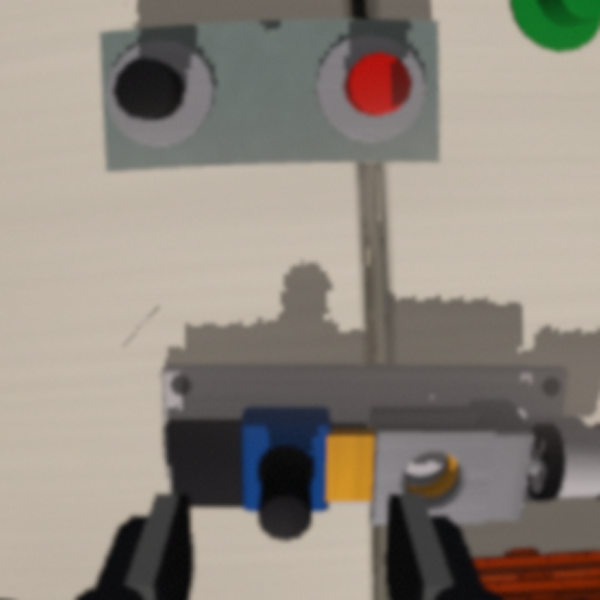

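The slide is home. The hole is at px (380,239) with brass concentric inside, the knob top at (319,255) and the red pin top at (357.5,74.5).

Run:
```python
from h import *
s=dict(ee_pos=[0.52814145,-0.23787237,0.21733122],tcp_rot=[-3.13841788,0.00462758,3.07194663])
h=at('wrist',380,238.8,.052,s);k=at('wrist',318.75,255.4,.085,s);r=at('wrist',357.5,74.5,.086,s)
e=[at('wrist',200+a/2.4,40+b/2.4,.052,s) for a,b in((106,169),(439,160))]
print(h,k,r,np.linalg.norm((h-k)[:2]),'rackyaw',np.degrees(np.arctan2((e[1]-e[0])[0],(e[1]-e[0])[1])))
for q in(r,h):print((np.linalg.inv(tool(s))@np.r_[q,1])*1000)
```

```text
[ 0.59697006 -0.17914257  0.052     ] [ 0.5930809  -0.24368685  0.085     ] [ 0.43140554 -0.20089359  0.086     ] 0.06466134370513509 rackyaw 2.602944123306573
[  99.6814171    30.5726389   130.77493719 1000.        ]
[ -63.80899019   63.9026945   165.42623101 1000.        ]
```

```bash
python3 -m pendant '[{"dx":35,"dy":11,"dz":0,"twist":0},{"dx":70,"dy":22,"dz":0,"twist":0},{"dx":99,"dy":30,"dz":10,"twist":0},{"dx":99,"dy":30,"dz":50,"twist":0},{"dx":99,"dy":30,"dz":60,"twist":0}]' && python3 -m pendant '[{"dx":0,"dy":0,"dz":0,"twist":0}]'
python3 - <<'E'
from h import *
s=ctrl.read_state();im=snap('wrist','w4')
f=im.astype(int);m=(f[...,0]>110)&(f[...,1]<80)&(f[...,2]<80)
n,l,st,c=cv2.connectedComponentsWithStats(m.astype(np.uint8))
for i in range(1,n):
    if st[i,4]>300:print(st[i],c[i],at('wrist',*c[i],.084,s))
print(s['ee_pos'],s['tcp_rot'])
E
```

```text
time: 5.98
ee_pos: [0.4308, -0.1992, 0.1468]
tcp_rot: [3.139, -0.003, 3.071]
ft_force: [-0.2, 0.5, -2.5]
width: 0.0426
grip_force: 0.0
time: 6.07
ee_pos: [0.4311, -0.1993, 0.1477]
tcp_rot: [3.138, -0.004, 3.072]
ft_force: [-0.6, -0.2, 1.2]
width: 0.0425
grip_force: 0.0
[  484   177   156   162 18866] [564.45823174 255.21239266] [0.48503385 0.02174831 0.084     ]
[302 210  33  30 749] [317.63951936 224.11748999] [ 0.43209915 -0.20044909  0.084     ]
[ 0.43113915 -0.19934506  0.14774876] [ 3.13782212 -0.0044014   3.07161068]
```

```bash
python3 -m pendant '[{"dx":0,"dy":-1,"dz":25,"twist":0},{"dx":0,"dy":-1,"dz":50,"twist":0},{"dx":0,"dy":-1,"dz":68,"twist":0},{"dx":0,"dy":-1,"dz":68,"twist":0},{"dx":0,"dy":-1,"dz":68,"twist":0}]' && python3 -m pendant '[{"dx":0,"dy":0,"dz":0,"twist":0},{"dx":0,"dy":0,"dz":0,"twist":0},{"dx":0,"dy":0,"dz":0,"twist":0},{"dx":0,"dy":0,"dz":0,"twist":0}]' -1 60
```

```text
time: 6.53
ee_pos: [0.4328, -0.202, 0.0839]
tcp_rot: [3.141, -0.001, 3.072]
ft_force: [0.6, -0.8, -0.1]
width: 0.0425
grip_force: 0.0
time: 6.87
ee_pos: [0.4336, -0.2028, 0.0857]
tcp_rot: [-3.14, 0.003, 3.072]
ft_force: [-0.2, 0.9, 4.3]
width: 0.0199
grip_force: 58.6
```

```bash
python3 -m pendant '[{"dx":0,"dy":0,"dz":-15,"twist":0},{"dx":0,"dy":0,"dz":-35,"twist":0},{"dx":0,"dy":0,"dz":-60,"twist":0},{"dx":0,"dy":0,"dz":-60,"twist":0},{"dx":0,"dy":0,"dz":-60,"twist":0}]'
python3 - <<'E'
from h import *
from scipy.spatial.transform import Rotation as R
s=ctrl.read_state();im=snap('wrist','w5');print(s['width'],s['ee_pos'])
cv2.imwrite('pics/w5c.png',im[60:340,120:520,::-1])
d=np.r_[np.array([.5975,-.181])-s['ee_pos'][:2],0]
print(tool(s)[:3,:3].T@d*1000)
E
```

```text
time: 7.28
ee_pos: [0.4337, -0.203, 0.1459]
tcp_rot: [-3.139, 0.004, 3.071]
ft_force: [0.2, 0.3, -1.5]
width: 0.0193
grip_force: 59.0
0.019346619145661565 [ 0.43366029 -0.20302886  0.14591396]
[-161.89269231   33.45469146    0.51065489]
```

View pics/w5c.png

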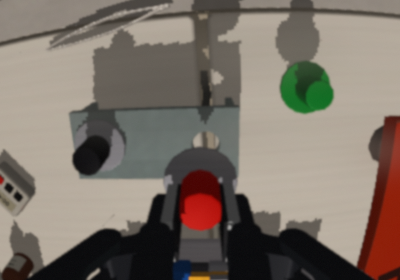

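The pin is held upright, with the black pin still in the rack and the green one untouched. Carrying it to the fork.

```bash
python3 -m pendant '[{"dx":-35,"dy":7,"dz":0,"twist":0},{"dx":-70,"dy":14,"dz":0,"twist":0},{"dx":-105,"dy":21,"dz":0,"twist":0},{"dx":-140,"dy":28,"dz":0,"twist":0},{"dx":-163,"dy":33,"dz":0,"twist":0}]' && python3 -m pendant '[{"dx":0,"dy":0,"dz":0,"twist":0},{"dx":0,"dy":0,"dz":0,"twist":0},{"dx":0,"dy":0,"dz":0,"twist":0}]'
python3 - <<'E'
from h import *
s=ctrl.read_state();im=snap('wrist','w6')
d=np.r_[np.array([.599,-.182])-s['ee_pos'][:2],0]
print(tool(s)[:3,:3].T@d*1000)
E
```

```text
time: 7.75
ee_pos: [0.5993, -0.1795, 0.1417]
tcp_rot: [3.141, -0.001, 3.072]
ft_force: [0.3, -0.2, -0.8]
width: 0.0199
grip_force: 59.0
time: 8.0
ee_pos: [0.5965, -0.1802, 0.1423]
tcp_rot: [3.141, -0.002, 3.072]
ft_force: [0.1, -0.3, -0.8]
width: 0.0192
grip_force: 59.0
[-2.6231422 -1.6604459 -0.005983 ]
```

```bash
python3 -m pendant '[{"dx":-2,"dy":-1.5,"dz":6,"twist":0},{"dx":-2,"dy":-1.5,"dz":16,"twist":0},{"dx":-2,"dy":-1.5,"dz":26,"twist":0},{"dx":-2,"dy":-1.5,"dz":30,"twist":0},{"dx":-2,"dy":-1.5,"dz":34,"twist":0}]' && python3 -m pendant '[{"dx":0,"dy":0,"dz":5,"twist":0},{"dx":0,"dy":0,"dz":10,"twist":0},{"dx":0,"dy":0,"dz":15,"twist":0},{"dx":0,"dy":0,"dz":18,"twist":0},{"dx":0,"dy":0,"dz":18,"twist":0}]'
```

```text
time: 8.47
ee_pos: [0.5983, -0.1818, 0.1078]
tcp_rot: [3.141, -0.002, 3.071]
ft_force: [0.3, 0.9, -1.0]
width: 0.0199
grip_force: 59.0
time: 8.88
ee_pos: [0.5988, -0.1818, 0.0904]
tcp_rot: [3.141, -0.001, 3.072]
ft_force: [0.8, -0.6, -2.1]
width: 0.0198
grip_force: 59.0
```

```bash
python3 -m pendant '[{"dx":0,"dy":0,"dz":2,"twist":0},{"dx":0,"dy":0,"dz":4,"twist":0},{"dx":0,"dy":0,"dz":5,"twist":0},{"dx":0,"dy":0,"dz":5,"twist":0}]'
python3 - <<'E'
from h import *
im=snap('wrist','w7');cv2.imwrite('pics/w7c.png',cv2.resize(im[140:340,200:440],(720,600),interpolation=cv2.INTER_CUBIC)[:,:,::-1])
E
```

```text
time: 9.22
ee_pos: [0.5991, -0.1821, 0.0861]
tcp_rot: [3.141, -0.0, 3.071]
ft_force: [0.2, -0.4, -0.8]
width: 0.0196
grip_force: 59.0
```

View pics/w7c.png

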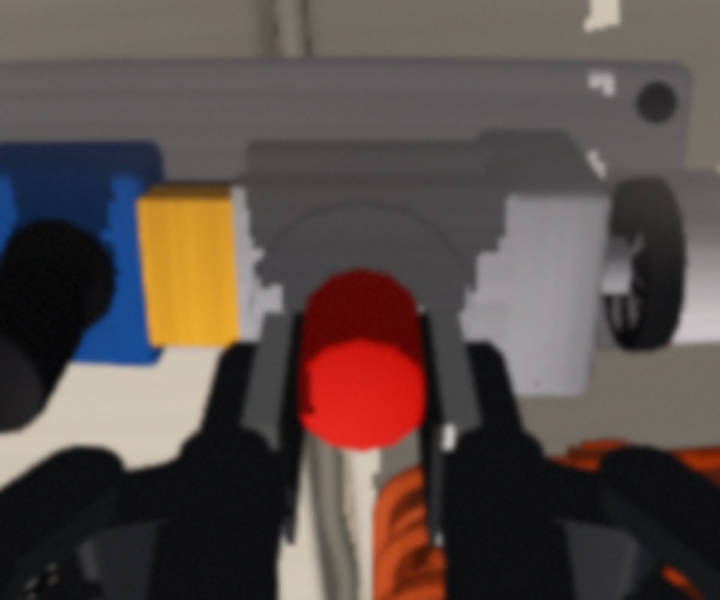

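The collar is flush over the fork. I press 3 mm further to seat it, then release.

```bash
python3 -m pendant '[{"dx":0,"dy":0,"dz":1.5,"twist":0},{"dx":0,"dy":0,"dz":3,"twist":0},{"dx":0,"dy":0,"dz":3,"twist":0}]' && python3 -m pendant '[{"dx":0,"dy":0,"dz":0,"twist":0},{"dx":0,"dy":0,"dz":0,"twist":0},{"dx":0,"dy":0,"dz":0,"twist":0},{"dx":0,"dy":0,"dz":0,"twist":0}]' 0.0
```

```text
time: 9.52
ee_pos: [0.5994, -0.1822, 0.0857]
tcp_rot: [-3.141, 0.001, 3.072]
ft_force: [-6.9, 2.6, 15.6]
width: 0.0197
grip_force: 60.7
time: 9.85
ee_pos: [0.5991, -0.182, 0.0831]
tcp_rot: [3.141, -0.0, 3.071]
ft_force: [-0.4, -0.9, -0.1]
width: 0.0427
grip_force: 0.0
```

```bash
python3 -m pendant '[{"dx":0,"dy":0,"dz":-20,"twist":0},{"dx":0,"dy":0,"dz":-50,"twist":0},{"dx":0,"dy":0,"dz":-85,"twist":0},{"dx":35,"dy":0,"dz":-110,"twist":0},{"dx":75,"dy":0,"dz":-120,"twist":0}]' && python3 -m pendant '[{"dx":0,"dy":0,"dz":0,"twist":0},{"dx":0,"dy":0,"dz":0,"twist":0},{"dx":0,"dy":0,"dz":0,"twist":0}]'
python3 - <<'E'
from h import *
im=snap('wrist','w8');b=snap('scene','s8')
a=cv2.resize(im[40:300,180:470],(400,360));c=cv2.resize(b[130:270,230:430],(400,280))
cv2.imwrite('pics/fin.png',np.hstack([a,np.vstack([c,np.zeros((80,400,3),np.uint8)])])[:,:,::-1])
E
```

```text
time: 10.27
ee_pos: [0.5266, -0.1777, 0.2061]
tcp_rot: [-3.14, 0.004, 3.073]
ft_force: [-1.1, -0.2, 2.4]
width: 0.0428
grip_force: 0.0
time: 10.52
ee_pos: [0.5254, -0.1771, 0.2031]
tcp_rot: [-3.141, 0.001, 3.071]
ft_force: [0.1, -0.5, -0.2]
width: 0.0429
grip_force: 0.0
```

View pics/fin.png

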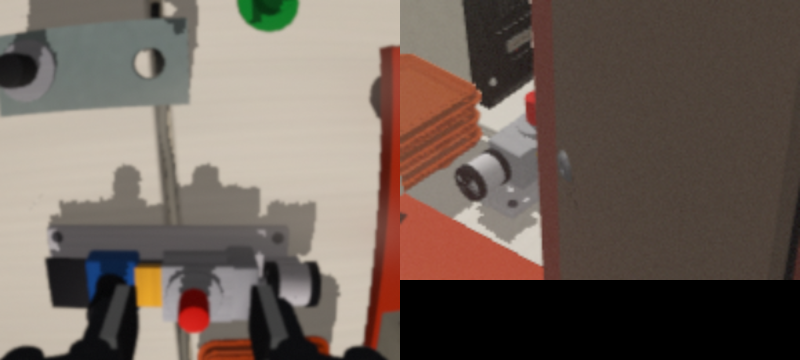

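The red pin stands in the fork with its collar flat on the upper ear. The slide is home, the black pin is still in the rack, and the robot is clear.

```bash
python3 -c "from station import ctrl;print(ctrl.sign_off())"
```

```text
the job is handed in; nothing more can be done
None
```

The job is handed in: the slide was pushed home to its firm stop, the red pin was put through the fork and eye with its collar seated and let go, and the black and green pins were left alone (about 10.5 s of robot time).

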